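# Fold open the jam cupboard's bifold door

### The arm

A 7-joint arm with a two-finger parallel gripper is mounted at the origin on a cart in front of the work surface, level with it; the furniture and walls round the work are solid. World frame = base frame: x ahead of the robot, y to its left, z up, the work surface at z = 0. Lengths are in mm, angles in rad, forces in N, time in s.
With the tool pointing down it reaches from about 350 to 775 mm from the base axis. Payload 3.1 kg.
Tool frame: the origin (TCP) lies on the mounting face of the last link; the fingertips stand 173 mm ahead of it and the grasp point (between the pads) lies 155 mm ahead of it (arm.tips_ahead is the distance from the TCP to the fingertips, in mm); z points along the fingers, y is the line along which they close (so a half turn about z gives the same grasp; the last joint's range is limited). The gripper opens to 85 mm and grips with 20 to 120 N. Pads are 22 mm wide; open, the fingers measure 114 mm over their backs; the gripper's body (76 mm by 85 mm) begins 54 mm behind the grasp point. The pads swing forward as they close: fully open they stand 13 mm farther back than shut.
Start: joints at [1.24, 0.311, 0.014, 1.512, -0.004, 1.319, -0.027], TCP at [156.676, -527.224, 404.704] pointing down, gripper open.
Joint ranges: [-2.7, 2.7], [-0.3, 1.91], [-1.27, 1.3], [0.12, 2.57], [-1.44, 4.58], [0.2, 2.03], [-3.05, 3.05]. Speed limits (rad/s): [2.79, 2.79, 3.14, 3.14, 3.14, 3.14, 3.14].

### API

Orientations are given as a unit quaternion [x, y, z, w].
In Python, from station import sense, vision, close_job, arm gives the robot as it stands.
- The arm moves only by the shell command python3 -m pendant 'ROWS' [FORCE]. ROWS is JSON, a list of rows, each a list of 5 numbers: the gripper command: -1 is shut, 1 is fully open, values between are in proportion, then the shift along the tool's x, y, z in mm, then the turn about the tool's z in rad. In form: [[jaw, dx, dy, dz, twist], ...]. A call has 1 to 8 rows; each row shifts and turns the commanded pose from where the row before left it, along the tool's axes as they then stand; what a row does not reach is not made up. A row lasts 1/8 s, in which the tool goes at most 62.5 mm and 10.7 degrees, less where a joint would pass 70% of its speed; a pose out of reach is approached as far as the arm can. A call is refused whole if a number of a shift passes 62.5 or a number of a turn 0.188, either way. A call with a gripper value outside its range is refused whole. The fingers move at their own pace and stop on an object; FORCE is the grip in N (left out, the last holds). Time passes only in rows, so rows that do not move let the fingers close. It gives the time, the measured TCP pose, the force, the opening and the grip force at its end, in the units of the state.
- sense(): the state, without advancing time (a new reading comes with each control period).
- vision.capture(name): name is "scene" or "top" or "wrist"; returns a dict with "color" (384x512x3 uint8, red, green, blue), "z_map" (384x512 float32, mm along the optical axis (not along the pixel's ray), 0 where there is no reading), "camera_matrix" (3x3 intrinsics, pixels), "dist_coeffs" ([k1, k2, p1, p2, k3] as OpenCV has them; the pictures are not rectified), "pose" (4x4, takes a point from camera to world coordinates). Camera axes: x right, y down, z forward; pixel columns grow to the right and rows downward; lengths in mm; the calibration is good to about 2 mm. A picture is of the moment at which its call begins.
- close_job(): hands the job in; it is judged then, once.
Trained networks look in a picture, given as the dict that the camera call returned (one of the last four; its "shot" number tells which), for a name from the list of things; names that differ only in an ending like _2 or _b are one class to them, and where a whole thing is asked for, a point or a joint stands for the part that bears it (a point fixed in the world has none). Each returns a list of dicts, best first, with "score" (0 to 1); they miss things now and then, are a little off and sometimes report something else, mostly with a low value. They report only what shows in the picture. A call takes as long as a camera call.
- vision.recognise(query, picture): "uv" ([column, row] in pixels, amid what is visible of it).
- vision.silhouettes(query, picture): "pixels" (384x512 bool, what is visible of it) and "uv" ([column, row] in pixels, amid what is visible of it).
The state is a dict: "time_s": time; "q": joint angles; "joint_vel": joint speeds; "joint_efforts": joint torques, N m; "tcp_pos": TCP position; "tool_rot": TCP orientation; "force": force on the tool from outside, world axes, zero at the start; "torque": the same for the moment, N m; "grip_width": finger opening in mm; "grip_force": force on a finger pad.
Only numpy, scipy, OpenCV 4.12 (cv2) and the standard library are available. Lean on these libraries where they do the work, as an engineer would, in place of code of your own. Each camera call takes 0.05 s, during which the arm holds its last target. There are 200 camera calls.

### The job

Pull the two-panel bifold door of the wide cupboard by its handle until both panels are folded all the way to the left and the jars inside can be reached, then let go. Leave the door of the narrow cupboard shut.

Things in the scene. Friction and masses are not known exactly. Their poses are not given: they have to be found in the camera images.
- bifold_fold (a joint): Angle of the bifold door's left panel to the wide cupboard's front, rad: 0 shut (starts at 0 to 0.12), 1.45 the stop, both panels folded against each other at the left post, standing out to the robot. As it turns, the right panel, hinged to the left one and led by a track along the front, turns by the same angle the other way (counter-clockwise from above). Moves with 1 to 3 N, stays where left.
- bifold_handle: Bifold door's handle: upright steel bar, 12 mm thick, 110 long, on the right panel 35 mm right of the panels' joint, its axis 40 mm before the panel's outer face (52 before the inner). Origin on the axis, 20 mm below the bar's top, 30 below the cupboard's; mounting posts 35 and 80 mm below the origin. x points into the right panel, y left along it, z up; turns with the panel.
- bifold_pivot (a point): Left panel's upright hinge line, level with the handle's origin, at the left post of the fixed wide cupboard (dark wood, 268 wide, 130 deep, 220 mm high; door of two framed light-wood panels, each 128 wide, 12 thick, 190 mm high). Axes: x into the cupboard, y left along its front, z up. The panels' joint is 128 mm from this line; both lie in the plane of the inner faces.
- narrow_door (a joint): Angle of the one-panel door of the narrow cupboard (160 mm wide, otherwise like the wide one, same bar handle near the door's right edge), rad: 0 shut, grows as it opens; must stay shut. It stands beside the wide cupboard, to its left or right, with a cup and a tea light on top.

How it is judged (in metres and radians):
On the way:
1. the bifold door is pulled past half open by the fingers on its handle (value of joint bifold_fold above 0.6 rad and contact force between the fingers and bifold_handle above 0.3 N), for 0.05 s.
At the end, for the whole second after the job is handed in: The bifold door's left panel stands open by more than 1.2 rad (stop at 1.45), at rest and let go; the narrow cupboard's door is open by less than 0.15 rad (value of joint bifold_fold above 1.2 rad and velocity of joint bifold_fold between -0.05 and 0.05 rad/s and value of joint narrow_door below 0.15 rad); the robot touches nothing.
It fails at once if the narrow cupboard's door is opened (value of joint narrow_door above 0.3 rad).
It also fails if it takes over 32 s, if anything falls off the work surface, if the arm or the gripper's body presses on something with over 40 N, if the wrist force passes 120 N, or if a joint passes its speed limit or range.

## Working session

There is one attempt and no reset: what is moved stays moved. The work goes in short steps, Python scripts to look and compute and a shell command to move; the robot and the scene stay as the last step left them, time stands still between calls to the robot, and variables do not carry over. Pictures are saved under pics/ and viewed, at most 10 in all, crops included, and the job is handed in when it is done.

```bash
ls; mkdir -p pics; cat > h.py <<'E'
import numpy as np, cv2
from station import sense, vision, arm
def world(p,u,v,z=None):
    K=p["camera_matrix"];d=np.array(p["dist_coeffs"])
    n=cv2.undistortPoints(np.array([[[u,v]]],float),np.array(K),d)[0,0]
    if z is None:
        w=p["z_map"][int(v)-1:int(v)+2,int(u)-1:int(u)+2]; z=np.median(w[w>0]) if (w>0).any() else 0
    return (np.array(p["pose"])@np.array([n[0]*z,n[1]*z,z,1]))[:3]
def cloud(p,mask):
    v,u=np.nonzero(mask&(p["z_map"]>0)); z=p["z_map"][v,u]
    n=cv2.undistortPoints(np.stack([u,v],1).astype(float)[:,None],np.array(p["camera_matrix"]),np.array(p["dist_coeffs"]))[:,0]
    return (np.array(p["pose"])@np.c_[n[:,0]*z,n[:,1]*z,z,np.ones(len(z))].T).T[:,:3]
E
python3 - <<'E'
from h import *
np.set_printoptions(precision=1,suppress=True)
ims=[]
for c in("scene","top"):
    p=vision.capture(c); ims.append(p["color"])
    print(c,np.array(p["pose"])[:3,3])
    for q in("bifold_handle","bifold_fold","narrow_door"):
        for s in vision.silhouettes(q,p)[:3]:
            P=cloud(p,s["pixels"]); print(q,round(s["score"],2),s["uv"],len(P),np.median(P,0) if len(P) else"",P.min(0) if len(P) else"",P.max(0) if len(P) else"")
    np.savez(c,**{k:np.array(p[k]) for k in("color","z_map","camera_matrix","dist_coeffs","pose")})
im=np.vstack([cv2.resize(i,(400,300)) for i in ims])
cv2.imwrite("pics/a.png",im[:,:,::-1])
s=sense();print(s["tcp_pos"],s["tool_rot"],s["time_s"])
E
```

```text
pics
scene [-403.5 -464.8  607.9]
bifold_handle 0.73 [231.7, 170.7] 6924 [538.5 133.2 142.1] [480.8  34.1   1.6] [676.4 312.2 225.2]
bifold_handle 0.57 [219.4, 173.1] 149 [486.3 142.7 158.3] [480.8 137.5 103.2] [530.8 165.1 213.9]
bifold_fold 0.89 [220.3, 179.4] 3835 [533.5 156.4 118.2] [480.8  50.8   2.6] [735.2 467.  213.9]
narrow_door 0.71 [341.1, 208.4] 3158 [ 531.3 -222.3  128.2] [ 409.4 -285.3   13.5] [ 554.2 -133.4  212.8]
top [ 351.7   24.2 1328.8]
bifold_fold 0.58 [205.1, 192.3] 1111 [535.6 164.7 106.5] [486.6  50.2  -8.4] [563.5 331.8 219.5]
narrow_door 0.88 [358.7, 198.4] 589 [ 530.5 -231.4  103.6] [ 491.7 -308.1   -7.2] [ 554.5 -136.3  218.4]
[ 156.7 -527.2  404.5] [ 1.   0.1 -0.  -0. ] 0.4
```

View pics/a.png

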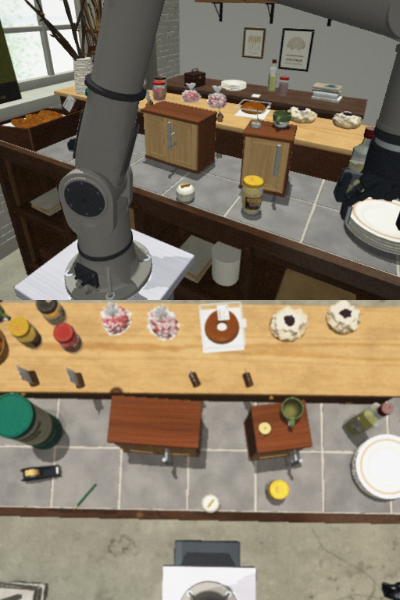

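The scene picture shows the wide cupboard left of centre, with its handle at about (219,173) in full-frame pixels. The narrow cupboard stands to its right, with the cup on it. Next I fit the cupboard's top edges and the handle.

```bash
cat > fit.py <<'E'
from h import *
np.set_printoptions(precision=1,suppress=True)
for c in("top","scene"):
    p=dict(np.load(c+".npz")); P=cloud(p,np.ones((384,512),bool))
    T=P[(abs(P[:,2]-220)<8)&(P[:,1]>-20)&(P[:,1]<340)&(P[:,0]>500)&(P[:,0]<720)]
    r=cv2.minAreaRect(T[:,:2].astype(np.float32)); print(c,len(T),r,cv2.boxPoints(r), np.median(T[:,2]))
    # points well in front of the front, at handle heights
    b=cv2.boxPoints(r); 
    H=P[(P[:,2]>100)&(P[:,2]<216)&(P[:,0]>440)&(P[:,0]<520)&(P[:,1]>60)&(P[:,1]<220)]
    print("handle pts",len(H),np.median(H,0) if len(H) else "",np.percentile(H,[5,95],0) if len(H) else "")
    S=P[(P[:,2]>40)&(P[:,2]<190)&(P[:,0]>505)&(P[:,0]<620)&(P[:,1]>20)&(P[:,1]<320)]
    for y in range(30,310,20):
        q=S[abs(S[:,1]-y)<10]; print(y,len(q),np.median(q[:,0]) if len(q) else "",end="; ")
    print()
E
python3 fit.py
```

```text
top 7134 ((606.3621215820312, 174.0834197998047), (276.93963623046875, 147.2268524169922), 86.84196472167969) [[525.2  39.9]
 [672.2  31.8]
 [687.5 308.3]
 [540.5 316.4]] 218.79043325522343
handle pts 89 [494.7 141.  157.5] [[487.  137.7 109.9]
 [517.9 146.4 209.5]]
30 1 601.4684585688924; 50 47 531.0819860104912; 70 57 531.046769948526; 90 54 535.6448492645159; 110 54 535.974641315334; 130 75 536.2136834081216; 150 81 532.6630622823837; 170 68 533.6270481137677; 190 63 534.7334571490468; 210 41 540.448067313486; 230 55 542.0049371188115; 250 51 543.9290592784492; 270 53 545.6252587663002; 290 73 543.6702633993025; 
scene 1571 ((600.9588623046875, 173.29409790039062), (274.8206481933594, 151.1796417236328), 87.1059341430664) [[518.5  39.9]
 [669.5  32.2]
 [683.4 306.7]
 [532.4 314.3]] 222.4577316395497
handle pts 171 [486.3 142.7 158.7] [[482.2 139.3 111.6]
 [511.7 149.2 206.9]]
30 3 615.8495926239132; 50 870 560.305822197493; 70 241 528.8423277764086; 90 246 532.6202188797135; 110 252 533.021420139981; 130 235 533.637068903251; 150 274 533.0241757204278; 170 100 530.4545249660604; 190 208 531.5410420052069; 210 183 536.7222053097055; 230 199 538.7271266975383; 250 203 540.6172922844851; 270 193 542.3007794799294; 290 235 541.3387199119197;
```

```bash
cat > go.py <<'E'
# remaining shift in tool axes to a world target x y z yaw(of tool x)
import sys; from h import *
from scipy.spatial.transform import Rotation as R
np.set_printoptions(precision=3,suppress=True)
s=sense(); M=R.from_quat(s["tool_rot"]).as_matrix()
t=np.array([float(a) for a in sys.argv[1:4]]); yaw=np.arctan2(M[1,0],M[0,0])
print("tool",M.tolist() if 0 else M[:,0],M[:,1],M[:,2],"yaw",yaw)
print("d",M.T@(t-np.array(s["tcp_pos"])),"twist",-(float(sys.argv[4])-yaw))
print(s["tcp_pos"],s["time_s"],np.array(s["q"]),np.array(s["force"]),s["grip_width"])
E
python3 go.py 470 142 404 -0.05
```

```text
tool [ 0.959  0.285 -0.   ] [ 0.285 -0.959 -0.   ] [-0.  0. -1.] yaw 0.2889076760331371
d [ 490.977 -552.177    0.72 ] twist 0.3389076760331371
[ 156.69  -527.174  404.516] 0.4 [ 1.24   0.311  0.014  1.512 -0.004  1.319 -0.027] [ 1.029 -0.371 -0.105] 85.13209740640454
```

```bash
python3 -m pendant '[[0,38,-43,0,0],[0,40,-45,0,0],[0,40,-45,0,0],[0,40,-45,0,0],[0,40,-45,0,0],[0,40,-45,0,0],[0,40,-45,0,0],[0,40,-45,0,0]]' 40; python3 go.py 470 142 404 -0.05
```

```text
time_s: 1.4
tcp_pos: [359.9, -91.6, 405.1]
tool_rot: [0.99, 0.144, 0.001, 0.001]
force: [1.4, -0.9, 0.4]
grip_width: 42.8
grip_force: 0.0
tool [0.959 0.284 0.001] [ 0.284 -0.959  0.002] [ 0.001 -0.001 -1.   ] yaw 0.2884367486575256
d [ 171.989 -192.642    0.982] twist 0.3384367486575256
[359.912 -91.605 405.102] 1.4 [ 0.703 -0.049 -0.475  1.92  -0.023  1.263 -1.047] [ 1.432 -0.923  0.361] 42.787200612796624
```

```bash
python3 -m pendant '[[0,40,-45,0,0],[0,40,-45,0,0],[0,40,-45,0,0],[0,35,-40,0,0],[0,10,-10,0,0.17],[0,0,0,0,0.17],[0,0,0,0,0]]'; python3 go.py 490 142 338 -0.05
python3 - <<'E'
from h import *
np.set_printoptions(precision=1,suppress=True)
p=vision.capture("wrist"); cv2.imwrite("pics/w.png",p["color"][:,:,::-1])
P=cloud(p,np.ones((384,512),bool))
H=P[(P[:,2]>195)&(P[:,2]<216)&(P[:,0]>450)&(P[:,0]<512)&(P[:,1]>100)&(P[:,1]<190)]
print(len(H),np.median(H,0),H.min(0),H.max(0))
for s in vision.silhouettes("bifold_handle",p)[:2]:
    Q=cloud(p,s["pixels"]);print(s["score"],s["uv"],len(Q),np.median(Q,0),np.percentile(Q,[5,95],0))
E
```

```text
time_s: 2.28
tcp_pos: [465.0, 131.1, 404.6]
tool_rot: [1.0, -0.024, -0.0, 0.0]
force: [0.5, 0.0, -0.2]
grip_width: 42.5
grip_force: 0.0
tool [ 0.999 -0.049 -0.   ] [-0.049 -0.999  0.   ] [-0. -0. -1.] yaw -0.0488222030043822
d [ 24.443 -12.168  66.619] twist 0.0011777969956178053
[465.    131.052 404.625] 2.275 [ 0.272  0.237 -0.699  1.666  0.158  1.296 -2.076] [ 0.475  0.043 -0.152] 42.53818343444146
330 [491.7 144.7 209.8] [484.4 139.3 195.3] [495.9 151.  212.1]
0.92 [235.4, 170.5] 903 [495.3 143.9 168.4] [[487.6 140.1 113.5]
 [518.8 148.9 210.8]]
```

View pics/w.png

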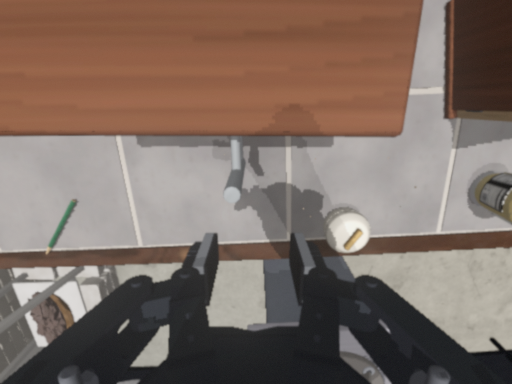

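The wrist picture shows the bar's top end at about (233,190), just ahead of the open fingers. That puts it at (491, 145, 210), which matches the expected height. Next I align and descend.

```bash
python3 -m pendant '[[0,25,-14.5,0,0],[0,0,0,0,0],[0,0,0,33,0],[0,0,0,33,0],[-1,0,0,0,0],[-1,0,0,0,0],[-1,0,0,0,0],[-1,0,0,0,0]]' 40; python3 go.py 491 144.7 338 -0.05
```

```text
time_s: 3.38
tcp_pos: [490.6, 144.3, 339.5]
tool_rot: [1.0, -0.025, 0.0, -0.0]
force: [-0.7, 0.1, -0.8]
grip_width: 10.7
grip_force: 39.4
tool [ 0.999 -0.051  0.001] [-0.051 -0.999 -0.   ] [ 0.001  0.    -1.   ] yaw -0.05084598509334715
d [ 0.346 -0.413  1.491] twist -0.0008459850933471499
[490.632 144.304 339.491] 3.375 [ 0.213  0.355 -0.682  1.699  0.24   1.172 -2.154] [-0.74   0.127 -0.801] 10.666919259651936
```

```bash
cat > plan.py <<'E'
import sys; from h import *
from scipy.spatial.transform import Rotation as R
psi=-0.053; piv=np.array([554.9,306.]); A=np.array([[np.cos(psi),-np.sin(psi)],[np.sin(psi),np.cos(psi)]])
def h(t):
    s,c=np.sin(t),np.cos(t); return piv+A@(128*np.array([-s,-c])+35*np.array([s,-c])+52*np.array([-c,-s]))
s=sense(); M=R.from_quat(s["tool_rot"]).as_matrix(); yaw=np.arctan2(M[1,0],M[0,0]); pos=np.array(s["tcp_pos"])[:2]
T=np.linspace(0,1.45,1451); e=[np.linalg.norm(h(t)-pos) for t in T]; t0=T[np.argmin(e)]
print("theta est %.3f err %.1f tool yaw-psi %.3f"%(t0,min(e),yaw-psi),s["force"],s["grip_width"],s["grip_force"],s["time_s"],s["tcp_pos"][2],np.round(s["q"],2))
t=t0
while t<1.44:
    t2=min(t+float(sys.argv[1]),1.45); d=h(t2)-pos
    c,n=np.cos(yaw),np.sin(yaw); print("th %.2f  dx %.1f dy %.1f tw %.3f"%(t2,c*d[0]+n*d[1],n*d[0]-c*d[1],-(psi+t2-yaw)))
    pos=h(t2); yaw=psi+t2; t=t2
E
python3 plan.py 0.16
```

```text
theta est 0.039 err 0.0 tool yaw-psi 0.002 [-0.74030981  0.12650936 -0.80072061] 10.666919259651936 39.40157890319824 3.375 339.49061016548956 [ 0.21  0.36 -0.68  1.7   0.24  1.17 -2.15]
th 0.20  dx -13.8 dy 5.2 tw -0.197
th 0.36  dx -11.9 dy -1.6 tw -0.160
th 0.52  dx -8.0 dy -6.8 tw -0.160
th 0.68  dx -2.7 dy -10.6 tw -0.160
th 0.84  dx 3.5 dy -12.4 tw -0.160
th 1.00  dx 10.0 dy -12.3 tw -0.160
th 1.16  dx 16.2 dy -10.0 tw -0.160
th 1.32  dx 21.3 dy -6.0 tw -0.160
th 1.45  dx 20.2 dy -0.6 tw -0.131
```

```bash
python3 -m pendant '[[-1,-14,5,0,-0.18],[-1,-12,-1.5,0,-0.16],[-1,-8,-7,0,-0.16],[-1,0,0,0,0]]'; python3 plan.py 0.16
```

```text
time_s: 3.88
tcp_pos: [454.0, 144.0, 339.4]
tool_rot: [0.975, 0.222, -0.001, 0.001]
force: [-3.9, -1.2, 1.8]
grip_width: 10.9
grip_force: 40.1
theta est 0.532 err 0.3 tool yaw-psi 0.501 [-3.93583297 -1.15649019  1.79048173] 10.873233700555295 40.07496535778046 3.875 339.40401077720657 [ 0.31  0.3  -0.8   1.78  0.24  1.15 -1.69]
th 0.69  dx -2.3 dy -10.8 tw -0.191
th 0.85  dx 4.1 dy -12.5 tw -0.160
th 1.01  dx 10.6 dy -12.2 tw -0.160
th 1.17  dx 16.6 dy -9.8 tw -0.160
th 1.33  dx 21.7 dy -5.6 tw -0.160
th 1.45  dx 18.3 dy -0.3 tw -0.118
```

Fit error is small and the force is low, so I carry on.

```bash
python3 -m pendant '[[-1,-2.5,-11,0,-0.18],[-1,4,-12.5,0,-0.16],[-1,10.5,-12,0,-0.16],[-1,0,0,0,0]]'; python3 plan.py 0.12
```

```text
time_s: 4.38
tcp_pos: [441.5, 182.5, 339.4]
tool_rot: [0.889, 0.457, -0.001, -0.0]
force: [-6.3, -1.5, 5.7]
grip_width: 11.1
grip_force: 40.4
theta est 1.022 err 0.2 tool yaw-psi 1.003 [-6.30969112 -1.53909877  5.67634129] 11.05204170556062 40.43166697025299 4.375 339.36648385700954 [ 0.31  0.34 -0.92  1.78  0.29  1.17 -1.32]
th 1.14  dx 12.3 dy -7.3 tw -0.139
th 1.26  dx 15.3 dy -5.0 tw -0.120
th 1.38  dx 17.6 dy -2.1 tw -0.120
th 1.45  dx 10.7 dy 0.5 tw -0.068
```

```bash
python3 -m pendant '[[-1,12,-7,0,-0.14],[-1,15,-5,0,-0.12],[-1,17.5,-2,0,-0.12],[-1,4,0,0,-0.03],[-1,0,0,0,0]]'; python3 plan.py 0.12
```

```text
time_s: 5.0
tcp_pos: [450.4, 233.8, 339.4]
tool_rot: [0.778, 0.628, -0.0, -0.002]
force: [-5.9, 1.2, 3.1]
grip_width: 10.7
grip_force: 40.2
theta est 1.408 err 0.4 tool yaw-psi 1.412 [-5.88343111  1.19153507  3.1005399 ] 10.68900844112006 40.24349391460419 5.0 339.3939040749747 [ 0.23  0.44 -0.99  1.7   0.39  1.21 -1.07]
th 1.45  dx 6.6 dy 0.9 tw -0.038
```

Open to about 1.41. Now I release, with the jaws only part open, and lift away.

```bash
python3 -m pendant '[[-0.3,0,0,0,0],[-0.3,0,0,0,0],[-0.3,0,0,0,0],[-0.3,0,0,-30,0],[-0.3,0,0,-40,0],[-0.3,0,0,-40,0],[-0.3,-40,0,-20,0],[-0.3,-40,0,0,0]]'; python3 -m pendant '[[-0.3,-50,0,0,0],[-0.3,-50,0,0,0],[-0.3,0,0,0,0],[-0.3,0,0,0,0]]'
python3 - <<'E'
from h import *
np.set_printoptions(precision=1,suppress=True)
ims=[]
for c in("scene","top"):
    p=vision.capture(c); ims.append(p["color"])
    for q in("bifold_handle","narrow_door"):
        for s in vision.silhouettes(q,p)[:1]:
            P=cloud(p,s["pixels"]);print(c,q,s["score"],np.median(P,0))
cv2.imwrite("pics/e.png",np.vstack([cv2.resize(i,(400,300)) for i in ims])[:,:,::-1])
E
```

```text
time_s: 6.0
tcp_pos: [435.0, 153.5, 470.6]
tool_rot: [0.778, 0.629, 0.002, 0.001]
force: [0.3, -0.9, 1.0]
grip_width: 29.8
grip_force: 0.0
time_s: 6.5
tcp_pos: [413.7, 56.2, 469.0]
tool_rot: [0.778, 0.628, 0.0, 0.0]
force: [0.7, 0.6, 0.2]
grip_width: 29.9
grip_force: 0.0
scene bifold_handle 0.5 [447.7 234.6 152.6]
top bifold_handle 0.67 [452.7 232.1 161.3]
top narrow_door 0.9 [ 530.3 -230.8  106.3]
```

View pics/e.png

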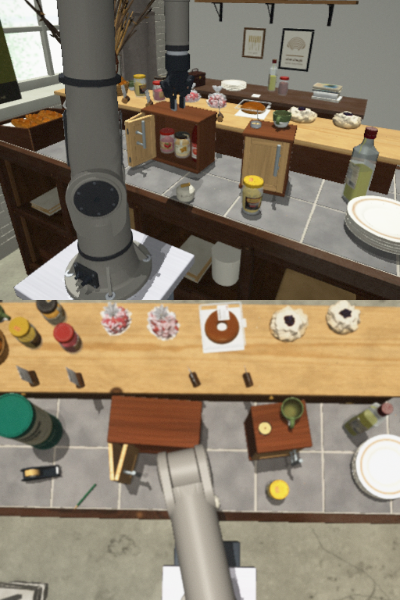

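The door stands folded at the left, at about (120,460) in the stacked picture. The jars are exposed, the narrow door is shut and the arm is clear. The handle is still where I released it, at (450,233).

```bash
python3 -c "
from station import close_job
print(close_job())"
```

```text
the job is handed in; nothing more can be done
None
```

The bifold door is folded to the left at about 1.41 rad and let go, the narrow cupboard's door is still shut, and the job was handed in at about 6.6 s; no verdict was returned.

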